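# Stow the garden hand tools in the keeper tray

### The arm

A 6-joint arm with a two-finger parallel gripper is mounted at the origin on the work surface. World frame = base frame: x ahead of the robot, y to its left, z up, the work surface at z = 0. Lengths are in m, angles in rad, forces in N, time in s.
With the tool pointing down it reaches from about 0.425 to 0.95 m from the base axis. Payload 3.5 kg.
Tool frame: the origin (TCP) lies between the finger pads; the fingertips stand 19 mm ahead of it and the grasp point (between the pads) is the TCP; y points along the fingers, z is the direction in which the jaws open and shut, and the axes are right-handed (so a half turn about y gives the same grasp; the last joint's range is limited). The gripper opens to 85 mm and grips with 20 to 120 N. Pads are 22 mm wide; open, the fingers measure 114 mm over their backs; the gripper's body (76 mm by 85 mm) begins 54 mm behind the grasp point. The pads swing forward as they close: fully open they stand 13 mm farther back than shut.
Start: joints at [1.162, 0.286, 1.577, -0, 1.279, -0.15], TCP at [0.173, 0.653, 0.25] pointing down, gripper open.
Joint ranges: [-2.77, 2.77], [-0.9, 2.22], [0.21, 2.48], [-1.53, 4.67], [0.24, 2.81], [-2.84, 2.84]. Speed limits (rad/s): [2.79, 2.79, 3.14, 3.14, 3.14, 3.14].

### API

Orientations are given as a unit quaternion [x, y, z, w].
In Python, from plant import get_state, read_camera, camera_model, sign_off gives the robot as it stands.
- The arm moves only by the tool carry_out, never from a script. Its argument "moves" is a list of rows, each a list of 7 numbers: the turn, a rotation vector about the tool's x, y, z in rad, then the shift along the tool's x, y, z in m, then the closure, from -1 (fully open) to 1 (shut). In form: [[wx, wy, wz, dx, dy, dz, jaw], ...]. A call has 1 to 10 rows; each row shifts and turns the commanded pose from where the row before left it, along the tool's axes as they then stand; what a row does not reach is not made up. A row lasts 1/8 s, in which the tool goes at most 62.5 mm and 10.7 degrees, less where a joint would pass 70% of its speed; a pose out of reach is approached as far as the arm can. A call is refused whole if a number of a shift passes 0.0625 or a number of a turn 0.188, either way. A call with a gripper value outside its range is refused whole. The fingers move at their own pace and stop on an object; "squeeze" is the grip in N (left out, the last holds). Time passes only in rows, so rows that do not move let the fingers close. It gives the time, the measured TCP pose, the force and the opening at its end, in the units of the state.
- get_state(): the state, without advancing time (a new reading comes with each control period).
- read_camera(name): name is "side" or "top"; returns the picture (384x512x3 uint8, blue, green, red); there is no depth.
- camera_model(name): a dict with "camera_matrix" (3x3 intrinsics, pixels), "pose" (4x4, takes a point from camera to world coordinates). Camera axes: x right, y down, z forward; pixel columns grow to the right and rows downward; lengths in m; the calibration is good to about 2 mm. A picture is of the moment at which its call begins. camera_model takes no time and is no camera call.
- sign_off(): hands the job in, once; it reports no verdict.
The state is a dict: "time": time; "qpos": joint angles; "dq": joint speeds; "joint_efforts": joint torques, N m; "eef_pos": TCP position; "tcp_rot": TCP orientation; "contact_force": force on the tool from outside, world axes, zero at the start; "wrist_torque": the same for the moment, N m; "opening": opening from 0.0 (shut) to 1.0 (fully open).
Only numpy, scipy, OpenCV 4.12 (cv2) and the standard library are available. Lean on these libraries where they do the work, as an engineer would, in place of code of your own. Each camera call takes 0.05 s, during which the arm holds its last target. There are 200 camera calls.

### The job

Make the hand tools safe against the next earthquake: lift the keeper lever of the wooden tray right up, then lay the crooked pry bar and every garden hand tool from the slab (trowel, cultivator, weeder, dibber, whichever are there) flat on the tray floor, side by side and straight along the tray, midway along its length, all with their working ends towards the keeper's hinge and their handles towards the open end. When all are in, lower the keeper fully so that its bar closes over them, and leave the other things on the slab where they are.

Things in the scene. Friction and masses are not known exactly. Their poses are not given: they have to be found in the camera images.
- tray_floor (a point): Centre of the floor of the low wooden tool tray (inside 290 mm along x, 360 mm along y; outside 310 x 380; fixed to the slab). The floor is 12 mm above the slab, the rims stand 14 mm above the floor. x points along the tray to its hinge end, where the keeper's two pivot heads stand; the other end is the open end, nearer the robot. z up.
- keeper_pivot (a point): Point on the keeper's hinge axis, midway between its two pivot heads: 165 mm from the tray centre along the tray's x, 38 mm above the tray floor. The hinge axis runs along the tray's y. The heads stand 66 mm above the slab, 199 mm either side.
- keeper (a joint): Keeper lever's angle, rad: 0 = down, level, on its stop; grows as it is raised, end stop 1.6 (past upright). An arm at the tray's -y side carries a 12 mm round crossbar across the whole tray, 120 mm from the hinge axis. Down, there are 32 mm between crossbar and tray floor, so tools laid flat fit beneath. Stiff: it stays where it is left; about 5 N at the knob moves it.
- keeper_knob (a point): Centre of the black knob at the lever's free end, 175 mm from the hinge axis, 213 mm from the tray's centre line on its -y side: a disc 22 mm across, 20 mm thick along the tray's y. Pinch it from above on its flat faces (fingers closing along the tray's y); it turns between the fingers as it is led round its arc. 50 mm above the slab when down, 225 upright.
- pry_mid (a point): Small steel pry bar, at the start lying crooked in the tray under the keeper. 220 mm long, 0.42 kg. Point: middle of its length, half-way up its shank, 9 mm above what it lies on; x runs to the forked claw (working end, 30 mm wide at most, no thicker than the shank), z up. Square shank 18 mm wide and high from 110 mm behind the point to 50 mm ahead. Grip across the shank at its point.
- trowel_mid (a point): Hand trowel: brown wooden handle, flat steel blade 50 mm wide with a rounded end. 220 mm long, 0.16 kg, may be absent. Point: middle of its length, half-way up the handle, 13 mm above what it lies on; x runs to the working end, z up. Handle: the -x half, 110 long, 28 wide, 26 high, flat sides. Grip across the handle 30 mm behind the point, within 20 mm of its balance.
- cultivator_mid (a point): Blue plastic hand cultivator: blue handle and a flat blue head 50 mm wide with three tines. 220 mm long, 0.16 kg, may be absent. Point: middle of its length, half-way up the handle, 13 mm above what it lies on; x runs to the working end, z up. Handle: the -x half, 110 long, 28 wide, 26 high, flat sides. Grip across the handle 30 mm behind the point, within 20 mm of its balance.
- weeder_mid (a point): Hand weeder: dark wooden handle, thin steel shank, flat forked steel tip 24 mm wide. 220 mm long, 0.16 kg, may be absent. Point: middle of its length, half-way up the handle, 13 mm above what it lies on; x runs to the working end, z up. Handle: the -x half, 110 long, 28 wide, 26 high, flat sides. Grip across the handle 30 mm behind the point, within 20 mm of its balance.
- dibber_mid (a point): Dibber: all pale wood, square handle and a round 26 mm shank that tapers to a point. 220 mm long, 0.16 kg, may be absent. Point: middle of its length, half-way up the handle, 13 mm above what it lies on; x runs to the working end, z up. Handle: the -x half, 110 long, 28 wide, 26 high, flat sides. Grip across the handle 30 mm behind the point, within 20 mm of its balance.
- pot: Terracotta pot, 120 mm across, 110 high; origin under its centre. Leave alone.
- dustpan: Aluminium dustpan, 200 x 200 mm with a handle; origin under the pan's centre. Leave alone.
- tin: Small round steel tin, 64 mm across, 60 high; origin under its centre. Leave alone.
- jar: Glass jar with a steel lid, 72 mm across, 100 high; origin under its centre. Leave alone.
- stone: Grey sharpening stone, 150 x 50 x 25 mm; origin under its centre. Leave alone.
- brush: Hand brush lying beyond the tray; origin under it. Leave alone.
Not all that is in view belongs to the job. Of the things that look like the part that bears cultivator_mid, the larger one is meant.

How it is judged:
By the outcome, as a careful person would: the job done as asked, in the order asked, and still so for the second after the job is handed in, with the robot touching nothing.
Of trowel, cultivator, weeder, dibber only 3 to 4 are there at a start; the rules pass over those that are not, and their reading is None.
At some moment in a run one of pry, trowel, cultivator, weeder, dibber may be knocked a few centimetres aside while the robot is not near it.
Once in a run the grip may slacken for a moment while it holds something.
It also fails if it takes over 210 s, if anything falls off the work surface, if the arm or the gripper's body presses on something with over 40 N, if the wrist force passes 120 N, or if a joint passes its speed limit or range.

## Working session

There is one attempt and no reset: what is moved stays moved. The work goes in short steps, Python scripts to look and compute and a tool call to move; the robot and the scene stay as the last step left them, time stands still between calls to the robot, and variables do not carry over. Pictures are saved under pics/ and viewed, about 12 in all and at most 16, crops included, and the job is handed in when it is done.

Besides the shell and the picture viewer there is one more tool, called after "Emit:" by a JSON object that holds its "name" and its "arguments", one argument or row to a line. carry_out: Moves the arm, as the interface text tells. Its arguments: {"type":"object","properties":{"moves":{"type":"array","items":{"type":"array","items":{"type":"number"}}},"squeeze":{"type":"number"}},"required":["moves"]}

```bash
mkdir -p pics; ls; cat > h.py <<'E'
import numpy as np,cv2
from plant import *
from scipy.spatial.transform import Rotation as R
def px2w(name,uv,z):
    m=camera_model(name);K=np.array(m["camera_matrix"]);T=np.array(m["pose"])
    uv=np.atleast_2d(np.array(uv,float));d=(np.c_[uv,np.ones(len(uv))]@np.linalg.inv(K).T)@T[:3,:3].T
    o=T[:3,3];return o+d*((z-o[2])/d[:,2])[:,None]
def w2px(name,p):
    m=camera_model(name);K=np.array(m["camera_matrix"]);T=np.array(m["pose"])
    c=(np.atleast_2d(p)-T[:3,3])@T[:3,:3];q=c@K.T;return q[:,:2]/q[:,2:]
E
python3 - <<'E'
from h import *
s=get_state();print(s)
for n in("top","side"):
    cv2.imwrite(f"pics/{n}0.png",read_camera(n));m=camera_model(n);print(n,np.round(m["pose"],3).tolist(),np.round(m["camera_matrix"],1).tolist())
i=cv2.imread("pics/top0.png");cv2.imwrite("pics/top0b.png",cv2.resize(i,(800,600)))
i=cv2.imread("pics/side0.png");cv2.imwrite("pics/side0b.png",cv2.resize(i,(800,600)))
print(R.from_quat(s["tcp_rot"]).as_matrix().round(3))
E
```

```text
pics
{'time': 0.0, 'qpos': array([ 1.16197238e+00,  2.87194265e-01,  1.57820272e+00, -4.50916279e-06,
        1.27865189e+00, -1.49993163e-01]), 'dq': array([-0.00060221, -0.0001557 ,  0.00269374, -0.00116696, -0.00032712,
        0.00072735]), 'joint_efforts': array([ 1.47498686e-03, -4.05982411e+01, -2.92624766e+01, -3.39497467e-05,
        5.98706290e-03,  7.56525338e-06]), 'eef_pos': array([0.17247913, 0.65193482, 0.24891416]), 'tcp_rot': array([ 0.70202829, -0.09149278,  0.09101672, -0.70035799]), 'contact_force': array([0.11391068, 0.03359185, 0.49412962]), 'wrist_torque': array([-0.01857999, -0.0354501 , -0.01336265]), 'opening': 1.0012324359440568}
top [[0.007, -0.998, 0.062, 0.412], [-1.0, -0.007, -0.01, -0.021], [0.01, -0.062, -0.998, 1.603], [0.0, 0.0, 0.0, 1.0]] [[463.9, 0.0, 264.0], [0.0, 463.9, 194.8], [0.0, 0.0, 1.0]]
side [[-0.798, 0.401, -0.449, 1.231], [0.602, 0.546, -0.583, 0.912], [0.011, -0.736, -0.677, 1.167], [0.0, 0.0, 0.0, 1.0]] [[455.6, 0.0, 257.7], [0.0, 455.6, 175.6], [0.0, 0.0, 1.0]]
[[ 0.967 -0.001  0.256]
 [-0.256 -0.002  0.967]
 [-0.    -1.    -0.002]]
```

View pics/top0b.png

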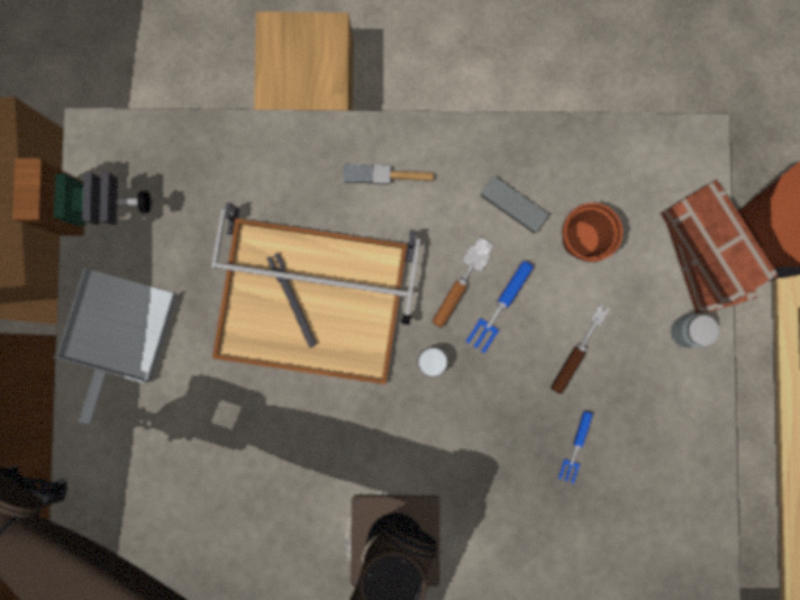

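View pics/side0b.png

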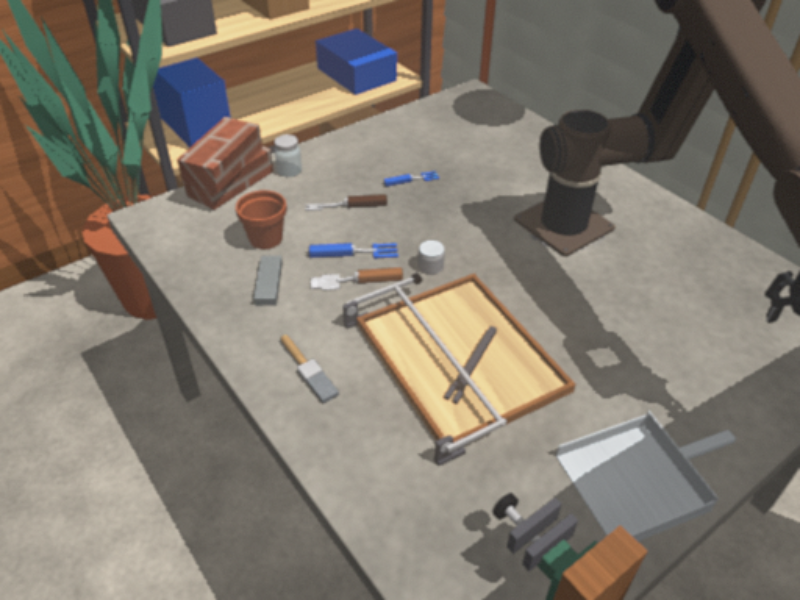

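The top view shows the trowel, the larger blue cultivator and the weeder to the right of the tray, with no dibber. The pry bar lies crooked in the tray with its claw near (275,258), and the knob is near (407,319) in the enlarged picture.

```bash
cat >> h.py <<'E'
# handle in top image: box (enlarged px), hsv range -> centre, end points along the long axis at height z
def blob(im,name,box,lo,hi,z,s=800/512):
    x0,y0,x1,y1=[int(v/s) for v in box]
    hsv=cv2.cvtColor(im,cv2.COLOR_BGR2HSV);m=cv2.inRange(hsv,lo,hi);k=np.zeros_like(m);k[y0:y1,x0:x1]=m[y0:y1,x0:x1]
    n,l,st,c=cv2.connectedComponentsWithStats(k)
    if n<2: return None
    b=1+np.argmax(st[1:,4]);ys,xs=np.where(l==b);return px2w(name,np.c_[xs,ys],z)[:,:2].astype(np.float32)
def rect(p):
    (c,wh,a)=cv2.minAreaRect(p);b=cv2.boxPoints((c,wh,a))
    e=max([b[1]-b[0],b[2]-b[1]],key=np.linalg.norm);return np.array(c),sorted(wh),np.degrees(np.arctan2(e[1],e[0])),b
E
python3 - <<'E'
from h import *
im=cv2.imread("pics/top0.png");hsv=cv2.cvtColor(im,cv2.COLOR_BGR2HSV)
for n,(u,v) in dict(tr=(450,303),cu=(515,285),we=(570,368),rim=(290,370),floor=(250,330),pry=(300,310),knob=(407,319),slab=(600,480),blade=(478,255)).items(): print(n,hsv[int(v/1.5625),int(u/1.5625)])
I={"tr":((425,270,475,335),(3,90,40),(18,255,255),.026),"cu":((465,255,540,360),(105,120,40),(125,255,255),.02),"we":((545,335,590,400),(0,60,0),(18,255,110),.026),
"tray":((205,210,420,390),(3,60,60),(28,255,255),.02),"pry":((262,245,325,352),(0,0,0),(180,90,100),.030),"knob":((395,300,418,328),(0,0,0),(180,255,45),.06)}
for n,(b,lo,hi,z) in I.items():
    p=blob(im,"top",b,lo,hi,z)
    if p is None: print(n,None);continue
    c,wh,a,bx=rect(p);print(n,len(p),c.round(4),np.round(wh,3),round(a,1),p.mean(0).round(4),bx.round(3).tolist())
E
```

```text
tr [ 13 152 143]
cu [109 206 183]
we [ 11 175  73]
rim [ 12 113 142]
floor [ 18 107 212]
pry [12 62 70]
knob [ 6 44 29]
slab [ 19  29 124]
blade [150   3 175]
tr 245 [ 0.5116 -0.1147] [0.027 0.106] -30.7 [ 0.5113 -0.1146] [[0.45899999141693115, -0.10000000149011612], [0.550000011920929, -0.15299999713897705], [0.5640000104904175, -0.12999999523162842], [0.4729999899864197, -0.07599999755620956]]
cu 235 [ 0.5594 -0.262 ] [0.027 0.105] -32.8 [ 0.5589 -0.2616] [[0.5080000162124634, -0.24500000476837158], [0.5960000157356262, -0.3019999861717224], [0.6110000014305115, -0.27900001406669617], [0.5220000147819519, -0.22200000286102295]]
we 258 [ 0.3698 -0.3741] [0.028 0.106] -31.3 [ 0.3692 -0.3737] [[0.31700000166893005, -0.35899999737739563], [0.40799999237060547, -0.414000004529953], [0.421999990940094, -0.3889999985694885], [0.3319999873638153, -0.33500000834465027]]
tray 6398 [0.4595 0.1967] [0.199 0.388] 81.9 [0.4584 0.1962] [[0.33399999141693115, 0.01899999938905239], [0.531000018119812, -0.008999999612569809], [0.5849999785423279, 0.375], [0.3880000114440918, 0.40299999713897705]]
pry 224 [0.4954 0.2124] [0.021 0.163] 26.1 [0.4942 0.2136] [[0.4180000126361847, 0.1860000044107437], [0.4269999861717224, 0.16699999570846558], [0.5730000138282776, 0.23899999260902405], [0.5640000104904175, 0.257999986410141]]
knob 18 [ 0.4757 -0.0217] [0.011 0.019] -75.5 [ 0.476  -0.0212] [[0.46799999475479126, -0.014000000432133675], [0.4729999899864197, -0.03200000151991844], [0.4830000102519989, -0.028999999165534973], [0.4790000021457672, -0.010999999940395355]]
```

```bash
cat >> h.py <<'E'
TH=np.radians(-8.1);TC=np.array([.5145,.189])
def rot(a): return np.array([[np.cos(a),-np.sin(a)],[np.sin(a),np.cos(a)]])
def tray(x,y): return TC+rot(TH)@np.array([x,y])
def yaw():
    m=R.from_quat(get_state()["tcp_rot"]).as_matrix();return np.arctan2(m[1,0],m[0,0])
# how far along tool x,y,z (and turn about tool y) from pose (x,y,z,yaw) through targets; turn first, then shift
def legs(tg,start=None,step=.055):
    s=get_state();cur=np.r_[s["eef_pos"],yaw()] if start is None else np.array(start,float)
    for t in tg:
        t=np.array(t,float);dw=(t[3]-cur[3]);d=t-cur;h=rot(t[3]).T@d[:2];n=max(1,int(np.ceil(np.linalg.norm(d[:3])/step)))
        m=int(np.ceil(abs(dw)/.18-1e-3)) if abs(dw)>.003 else 0
        print(f"turn {m}x wy={-dw/max(m,1):+.3f}  shift {n}x [{h[0]/n:+.4f} {-d[2]/n:+.4f} {h[1]/n:+.4f}]  -> {t.round(4)}");cur=t
E
python3 - <<'E'
from h import *
im=cv2.imread("pics/top0.png");hsv=cv2.cvtColor(im,cv2.COLOR_BGR2HSV)
m=cv2.inRange(hsv,(3,60,60),(28,255,255));k=np.zeros_like(m);k[134:250,131:268]=m[134:250,131:268]
k=cv2.morphologyEx(k,cv2.MORPH_OPEN,np.ones((2,2)));ys,xs=np.where(k>0)
p=px2w("top",np.c_[xs,ys],.026)[:,:2].astype(np.float32);c,wh,a,b=rect(p);print("tray",c,wh,a)
m=cv2.inRange(hsv,(0,0,140),(180,35,255))
ys,xs=np.where(m[218:245,262:292]>0);print("tin",px2w("top",[[xs.mean()+262,ys.mean()+218]],.06))
kn=np.r_[tray(-.010,-.213),.05];print("knob",kn)
legs([(.45,.40,.25,TH),(kn[0],kn[1],.14,TH),(kn[0],kn[1],.05,TH)])
a=np.linspace(0,1.585,26);print(np.c_[.175*-np.diff(np.cos(a)),-.175*np.diff(np.sin(a))].round(4).tolist())
c=im[150:215,240:285];cv2.imwrite("pics/c1.png",cv2.resize(c,None,fx=9,fy=9,interpolation=cv2.INTER_CUBIC))
E
```

```text
tray [0.51375604 0.18486266] [0.31411147117614746, 0.3869924247264862] 81.695564
tin [[ 0.38564108 -0.0780225   0.06      ]]
knob [ 0.4745878  -0.02046603  0.05      ]
turn 1x wy=-0.117  shift 7x [+0.0443 -0.0001 -0.0301]  -> [ 0.45    0.4     0.25   -0.1414]
turn 0x wy=-0.000  shift 8x [+0.0104 +0.0137 -0.0516]  -> [ 0.4746 -0.0205  0.14   -0.1414]
turn 0x wy=-0.000  shift 2x [+0.0000 +0.0450 +0.0000]  -> [ 0.4746 -0.0205  0.05   -0.1414]
[[0.0004, -0.0111], [0.0011, -0.011], [0.0018, -0.011], [0.0024, -0.0108], [0.0031, -0.0106], [0.0038, -0.0104], [0.0044, -0.0102], [0.0051, -0.0099], [0.0057, -0.0095], [0.0063, -0.0091], [0.0069, -0.0087], [0.0074, -0.0083], [0.0079, -0.0078], [0.0084, -0.0073], [0.0088, -0.0067], [0.0092, -0.0062], [0.0096, -0.0056], [0.0099, -0.0049], [0.0102, -0.0043], [0.0105, -0.0036], [0.0107, -0.003], [0.0109, -0.0023], [0.011, -0.0016], [0.0111, -0.0009], [0.0111, -0.0002]]
```

View pics/c1.png

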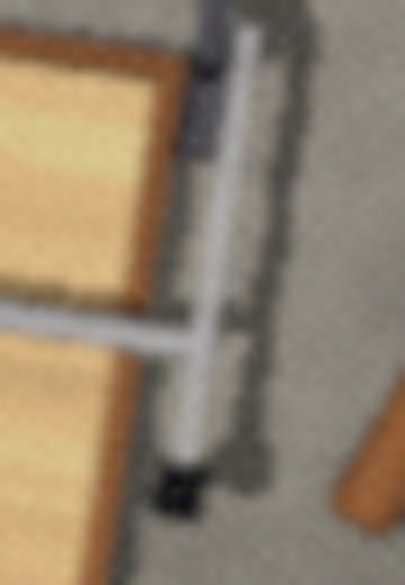

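The crop shows the arm narrower than the black knob at its end (crop 178,490), so both flat faces are free. The tray fit, the knob mask and the given geometry agree to 2–4 mm, so I am moving.

Emit:
{"name": "carry_out", "arguments": {
  "moves": [
    [0, -0.117, 0, 0, 0, 0, -1],
    [0, 0, 0, 0.044, 0, -0.03, -1],
    [0, 0, 0, 0.044, 0, -0.03, -1],
    [0, 0, 0, 0.044, 0, -0.03, -1],
    [0, 0, 0, 0.044, 0, -0.03, -1],
    [0, 0, 0, 0.044, 0, -0.03, -1],
    [0, 0, 0, 0.044, 0, -0.03, -1],
    [0, 0, 0, 0.044, 0, -0.03, -1]
  ],
  "squeeze": 40
}}

```text
time: 1.1
eef_pos: [0.4488, 0.3996, 0.2498]
tcp_rot: [0.705, -0.05, 0.05, -0.705]
contact_force: [1.2, 0.5, 0.7]
opening: 0.999
```

Emit:
{"name": "carry_out", "arguments": {
  "moves": [
    [0, 0, 0, 0.0105, 0.01, -0.052, -1],
    [0, 0, 0, 0.0105, 0.01, -0.052, -1],
    [0, 0, 0, 0.0105, 0.01, -0.052, -1],
    [0, 0, 0, 0.0105, 0.01, -0.052, -1],
    [0, 0, 0, 0.0105, 0.01, -0.052, -1],
    [0, 0, 0, 0.0105, 0.01, -0.052, -1],
    [0, 0, 0, 0.0105, 0.01, -0.052, -1],
    [0, 0, 0, 0.0105, 0.01, -0.052, -1],
    [0, 0, 0, 0, 0, 0, -1],
    [0, 0, 0, 0, 0, 0, -1]
  ]
}}

```text
time: 2.35
eef_pos: [0.472, -0.0223, 0.17]
tcp_rot: [-0.705, 0.051, -0.05, 0.706]
contact_force: [-0.6, -0.5, -0.4]
opening: 0.999
```

```bash
sed -i 's/TH=.*;TC=.*/TH=np.radians(-8.1);TC=np.array([.514,.187])/' h.py; python3 -c "
from h import *
s=get_state();print(s['time'],s['eef_pos'],np.degrees(yaw()),s['contact_force'],s['qpos'])
legs([(.475,-.0215,.05,TH)])"
```

```text
2.35 [ 0.47203654 -0.02234436  0.17004752] -8.165943792183402 [-0.60414902 -0.53613255 -0.4084867 ] [-2.62692203e-01 -8.39545406e-02  2.13224733e+00  4.94829648e-04
  1.09418724e+00 -1.69119291e+00]
turn 0x wy=-0.001  shift 3x [+0.0009 +0.0400 +0.0004]  -> [ 0.475  -0.0215  0.05   -0.1414]
```

Emit:
{"name": "carry_out", "arguments": {
  "moves": [
    [0, 0, 0, 0.003, 0.045, 0.001, -0.5],
    [0, 0, 0, 0, 0.03, 0, -0.4],
    [0, 0, 0, 0, 0.025, 0, -0.3],
    [0, 0, 0, 0, 0.02, 0, -0.3],
    [0, 0, 0, 0, 0, 0, 0.2],
    [0, 0, 0, 0, 0, 0, 1],
    [0, 0, 0, 0, 0, 0, 1],
    [0, 0, 0, 0, 0, 0, 1],
    [0, 0, 0, 0, 0, 0, 1]
  ]
}}

```text
time: 3.48
eef_pos: [0.4761, -0.0202, 0.0513]
tcp_rot: [-0.704, 0.05, -0.051, 0.706]
contact_force: [1.6, 6.2, -2.9]
opening: 0.224
```

Emit:
{"name": "carry_out", "arguments": {
  "moves": [
    [0, 0, 0, 0.0004, -0.011, 0, 1],
    [0, 0, 0, 0.001, -0.011, 0, 1],
    [0, 0, 0, 0.0018, -0.011, 0, 1],
    [0, 0, 0, 0.0024, -0.0108, 0, 1],
    [0, 0, 0, 0.0031, -0.0106, 0, 1],
    [0, 0, 0, 0.0038, -0.0104, 0, 1],
    [0, 0, 0, 0.0044, -0.0102, 0, 1],
    [0, 0, 0, 0.0051, -0.0099, 0, 1]
  ]
}}

```text
time: 4.47
eef_pos: [0.4964, -0.0231, 0.1345]
tcp_rot: [-0.704, 0.051, -0.05, 0.707]
contact_force: [4.9, 4.9, -9.7]
opening: 0.225
```

Emit:
{"name": "carry_out", "arguments": {
  "moves": [
    [0, 0, 0, 0.0057, -0.0095, 0, 1],
    [0, 0, 0, 0.0063, -0.0091, 0, 1],
    [0, 0, 0, 0.0069, -0.0087, 0, 1],
    [0, 0, 0, 0.0074, -0.0083, 0, 1],
    [0, 0, 0, 0.0079, -0.0078, 0, 1],
    [0, 0, 0, 0.0084, -0.0073, 0, 1],
    [0, 0, 0, 0.0088, -0.0067, 0, 1],
    [0, 0, 0, 0.0092, -0.0062, 0, 1]
  ]
}}

```text
time: 5.48
eef_pos: [0.5545, -0.0316, 0.1977]
tcp_rot: [-0.704, 0.053, -0.047, 0.707]
contact_force: [-3.5, 4.2, -4.8]
opening: 0.227
```

Emit:
{"name": "carry_out", "arguments": {
  "moves": [
    [0, 0, 0, 0.0096, -0.0056, 0, 1],
    [0, 0, 0, 0.0099, -0.0049, 0, 1],
    [0, 0, 0, 0.0102, -0.0043, 0, 1],
    [0, 0, 0, 0.0105, -0.0036, 0, 1],
    [0, 0, 0, 0.0107, -0.003, 0, 1],
    [0, 0, 0, 0.0109, -0.0023, 0, 1],
    [0, 0, 0, 0.011, -0.0016, 0, 1],
    [0, 0, 0, 0.011, -0.0009, 0, 1],
    [0, 0, 0, 0.011, 0, 0, 1]
  ]
}}

```text
time: 6.6
eef_pos: [0.6496, -0.0453, 0.226]
tcp_rot: [-0.705, 0.052, -0.048, 0.706]
contact_force: [-3.5, 4.2, 1.1]
opening: 0.228
```

Emit:
{"name": "carry_out", "arguments": {
  "moves": [
    [0, 0, 0, 0.005, 0.0, 0, 1],
    [0, 0, 0, 0, 0, 0, 1],
    [0, 0, 0, 0, 0, 0, -0.3],
    [0, 0, 0, 0, 0, 0, -0.3],
    [0, 0, 0, 0, 0, 0, -0.3],
    [0, 0, 0, 0, -0.04, 0, -0.3],
    [0, 0, 0, 0, -0.04, 0, -0.5],
    [0, 0, 0, -0.05, -0.0, 0.02, -1],
    [0, 0, 0, -0.05, -0.0, 0.02, -1],
    [0, 0, 0, -0.05, 0, 0.02, -1]
  ]
}}

```text
time: 7.85
eef_pos: [0.5148, 0.0331, 0.3054]
tcp_rot: [0.705, -0.05, 0.051, -0.705]
contact_force: [0.6, 1.7, 0.4]
opening: 1.001
```

```bash
python3 - <<'E'
from h import *
im=read_camera("top");cv2.imwrite("pics/top1.png",im);s=read_camera("side");cv2.imwrite("pics/side1.png",s)
cv2.imwrite("pics/both1.png",np.hstack([cv2.resize(im[110:300,110:420],(400,245)),cv2.resize(s,(400,300))[20:265]]))
for n,(b,lo,hi,z) in {"tr":((425,270,475,335),(3,90,40),(18,255,255),.026),"cu":((465,255,540,360),(105,120,40),(125,255,255),.026),"we":((545,335,590,400),(0,60,0),(18,255,110),.026),
"pry":((235,245,355,365),(0,0,0),(180,90,100),.030)}.items():
    p=blob(im,"top",b,lo,hi,z)
    if p is None: print(n,None);continue
    c,wh,a,bx=rect(p);print(n,len(p),c.round(4),np.round(wh,3),round(a,1),p.mean(0).round(4))
print(get_state()["eef_pos"])
E
```

```text
tr 242 [ 0.5116 -0.1148] [0.027 0.106] -30.1 [ 0.5112 -0.1143]
cu 234 [ 0.5591 -0.261 ] [0.028 0.105] -31.3 [ 0.5592 -0.2609]
we 253 [ 0.3693 -0.3742] [0.028 0.106] -31.3 [ 0.3691 -0.3738]
pry 1048 [0.5046 0.1283] [0.071 0.245] 0.7 [0.4915 0.1244]
[0.51231087 0.03478408 0.30447279]
```

View pics/both1.png

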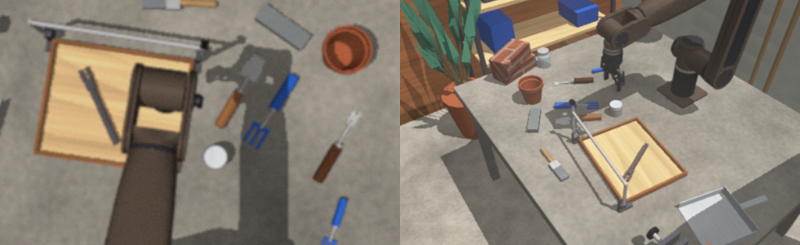

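The keeper bar now stands upright at the hinge end in both halves of the picture. The pry bar is clear to see at left of the arm, claw up-left at about (85,72).

```bash
python3 - <<'E'
from h import *
im=cv2.imread("pics/top1.png")
p=blob(im,"top",(255,235,325,355),(0,0,0),(180,110,110),.030);c,wh,a,bx=rect(p);print(len(p),c,wh,a)
e=np.array([np.cos(np.radians(a)),np.sin(np.radians(a))]);t=(p-c)@e;n=np.array([-e[1],e[0]])
print(t.min(),t.max());
for q in np.arange(-.11,.11,.02):
    w=((p-c)@n)[(t>=q)&(t<q+.02)];print(round(q,2),len(w),w.min().round(4) if len(w) else 0,w.max().round(4) if len(w) else 0)
E
```

```text
347 [0.51828599 0.22155938] [0.026020584627985954, 0.21198289096355438] 26.392908
-0.10599147677621445 0.10599141605515072
-0.11 24 -0.0039 0.0126
-0.09 30 -0.0036 0.013
-0.07 31 -0.0048 0.0119
-0.05 30 -0.0045 0.0121
-0.03 33 -0.0057 0.0111
-0.01 29 -0.0053 0.0112
0.01 32 -0.0079 0.0103
0.03 32 -0.0078 0.0107
0.05 43 -0.0119 0.0124
0.07 38 -0.013 0.0128
0.09 25 -0.0129 0.013
```

```bash
python3 - <<'E'
from h import *
a=np.radians(25);p=(.517,.2243);q=tray(0,.115)
legs([(*p,.14,a),(*p,.034,a),(*p,.10,a),(*q,.10,TH),(*q,.0345,TH)])
E
```

```text
turn 4x wy=-0.144  shift 5x [+0.0169 +0.0329 +0.0340]  -> [0.517  0.2243 0.14   0.4363]
turn 0x wy=-0.000  shift 2x [+0.0000 +0.0530 +0.0000]  -> [0.517  0.2243 0.034  0.4363]
turn 0x wy=-0.000  shift 2x [+0.0000 -0.0330 +0.0000]  -> [0.517  0.2243 0.1    0.4363]
turn 4x wy=+0.144  shift 2x [+0.0011 -0.0000 +0.0388]  -> [ 0.5302  0.3009  0.1    -0.1414]
turn 0x wy=-0.000  shift 2x [+0.0000 +0.0328 +0.0000]  -> [ 0.5302  0.3009  0.0345 -0.1414]
```

Emit:
{"name": "carry_out", "arguments": {
  "moves": [
    [0, -0.144, 0, 0, 0, 0, -1],
    [0, -0.144, 0, 0, 0, 0, -1],
    [0, -0.144, 0, 0, 0, 0, -1],
    [0, -0.144, 0, 0, 0, 0, -1],
    [0, 0, 0, 0.017, 0.033, 0.034, -0.6],
    [0, 0, 0, 0.017, 0.033, 0.034, -0.4],
    [0, 0, 0, 0.017, 0.033, 0.034, -0.3],
    [0, 0, 0, 0.017, 0.033, 0.034, -0.3],
    [0, 0, 0, 0.017, 0.033, 0.034, -0.3],
    [0, 0, 0, 0, 0, 0, -0.3]
  ],
  "squeeze": 90
}}

```text
time: 9.2
eef_pos: [0.5203, 0.2239, 0.1366]
tcp_rot: [0.69, 0.151, -0.155, -0.69]
contact_force: [-0.4, -0.2, -0.0]
opening: 0.65
```

```bash
python3 - <<'E'
from h import *
s=get_state();print(s["eef_pos"],s["opening"])
im=read_camera("top");cv2.imwrite("pics/top2.png",im)
legs([(.517,.2243,.034,np.radians(25))])
E
```

```text
[0.52027642 0.22391901 0.1366425 ] 0.6502585483869154
turn 0x wy=-0.000  shift 2x [-0.0018 +0.0523 +0.0015]  -> [0.517  0.2243 0.034  0.4363]
```

Emit:
{"name": "carry_out", "arguments": {
  "moves": [
    [0, 0, 0, -0.003, 0.05, 0.002, -0.3],
    [0, 0, 0, 0, 0.035, 0, -0.3],
    [0, 0, 0, 0, 0.018, 0, -0.3],
    [0, 0, 0, 0, 0, 0, 0],
    [0, 0, 0, 0, 0, 0, 1],
    [0, 0, 0, 0, 0, 0, 1],
    [0, 0, 0, 0, 0, 0, 1],
    [0, 0, 0, 0, 0, 0, 1],
    [0, 0, 0, 0, -0.02, 0, 1],
    [0, 0, 0, 0, -0.035, 0, 1]
  ]
}}

```text
time: 10.5
eef_pos: [0.5163, 0.2227, 0.0914]
tcp_rot: [0.691, 0.151, -0.154, -0.69]
contact_force: [0.4, 0.1, -4.5]
opening: 0.178
```

Emit:
{"name": "carry_out", "arguments": {
  "moves": [
    [0, 0.144, 0, 0, 0, 0, 1],
    [0, 0.144, 0, 0, 0, 0, 1],
    [0, 0.144, 0, 0, 0, 0, 1],
    [0, 0.145, 0, 0, 0, 0, 1],
    [0, 0, 0, 0.002, 0, 0.04, 1],
    [0, 0, 0, 0.001, 0, 0.039, 1],
    [0, 0, 0, 0, 0, 0, 1],
    [0, 0, 0, 0, 0, 0, 1]
  ]
}}

```text
time: 11.5
eef_pos: [0.5316, 0.3006, 0.092]
tcp_rot: [0.706, -0.05, 0.05, -0.705]
contact_force: [-0.4, 0.6, -4.0]
opening: 0.178
```

```bash
python3 - <<'E'
from h import *
s=get_state();print(s["eef_pos"],s["opening"],np.degrees(yaw()),s["contact_force"],tray(0,.115))
legs([(*tray(0,.115),.0345,TH)])
im=read_camera("top");i2=read_camera("side");cv2.imwrite("pics/b3.png",np.hstack([cv2.resize(im[110:300,110:420],(400,245)),cv2.resize(i2[150:330,180:474],(400,245))]))
E
```

```text
[0.53164557 0.30059945 0.09199779] 0.1780119804585273 -8.14110457970212 [-0.41771337  0.55604697 -3.97987143] [0.53020364 0.30085272]
turn 0x wy=-0.001  shift 2x [-0.0007 +0.0287 +0.0000]  -> [ 0.5302  0.3009  0.0345 -0.1414]
```

View pics/b3.png

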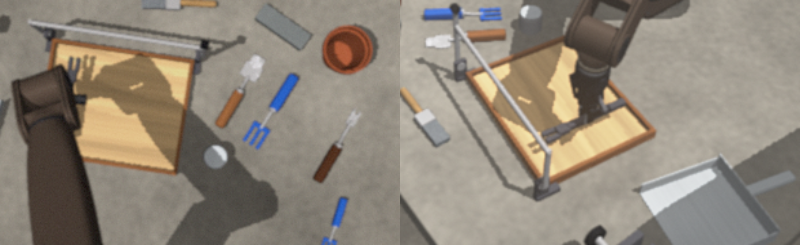

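Emit:
{"name": "carry_out", "arguments": {
  "moves": [
    [0, 0, 0, -0.001, 0.03, 0, 1],
    [0, 0, 0, 0, 0.015, 0, 1],
    [0, 0, 0, 0, 0.01, 0, 1],
    [0, 0, 0, 0, 0, 0, 1],
    [0, 0, 0, 0, 0, 0, 0],
    [0, 0, 0, 0, 0, 0, -0.2],
    [0, 0, 0, 0, 0, 0, -0.2],
    [0, 0, 0, 0, -0.05, 0, -0.2],
    [0, 0, 0, 0, -0.06, 0, -0.2]
  ]
}}

```text
time: 12.72
eef_pos: [0.5302, 0.3008, 0.1464]
tcp_rot: [0.706, -0.052, 0.049, -0.705]
contact_force: [0.3, 0.6, 0.1]
opening: 0.6
```

```bash
python3 - <<'E'
from h import *
s=get_state();print(s["eef_pos"])
a=np.radians(-30.5);p=(.5327,-.1273);q=tray(-.03,.038)
legs([(*p,.15,a),(*p,.021,a),(*p,.10,a),(*q,.10,TH),(*q,.033,TH)])
E
```

```text
[0.53021708 0.30076136 0.14635765]
turn 3x wy=+0.130  shift 8x [+0.0274 -0.0005 -0.0459]  -> [ 0.5327 -0.1273  0.15   -0.5323]
turn 0x wy=-0.000  shift 3x [+0.0000 +0.0430 +0.0000]  -> [ 0.5327 -0.1273  0.021  -0.5323]
turn 0x wy=-0.000  shift 2x [+0.0000 -0.0395 +0.0000]  -> [ 0.5327 -0.1273  0.1    -0.5323]
turn 3x wy=-0.130  shift 7x [-0.0133 -0.0000 +0.0495]  -> [ 0.4897  0.2288  0.1    -0.1414]
turn 0x wy=-0.000  shift 2x [+0.0000 +0.0335 +0.0000]  -> [ 0.4897  0.2288  0.033  -0.1414]
```

Emit:
{"name": "carry_out", "arguments": {
  "moves": [
    [0, 0.13, 0, 0, 0, 0, -0.2],
    [0, 0.13, 0, 0, 0, 0, -0.2],
    [0, 0.13, 0, 0, 0, 0, -0.2],
    [0, 0, 0, 0.0274, 0, -0.046, -0.2],
    [0, 0, 0, 0.0274, 0, -0.046, -0.2],
    [0, 0, 0, 0.0274, 0, -0.046, -0.2],
    [0, 0, 0, 0.0274, 0, -0.046, -0.2],
    [0, 0, 0, 0.0274, 0, -0.046, -0.2]
  ]
}}

```text
time: 13.72
eef_pos: [0.5324, 0.0318, 0.1473]
tcp_rot: [-0.682, 0.186, -0.186, 0.682]
contact_force: [-0.1, -0.7, -0.0]
opening: 0.597
```

```bash
cat >> h.py <<'E'
BX={"tr":((420,225,485,345),(3,110,40),(18,255,255),.026),"cu":((465,235,560,360),(105,120,40),(125,255,255),.026),"we":((535,325,625,410),(0,60,0),(18,255,110),.026)}
def tools(im):
    for n,(b,lo,hi,z) in BX.items():
        p=blob(im,"top",b,lo,hi,z)
        if p is not None: c,wh,a,_=rect(p);print(n,len(p),c.round(4),np.round(wh,3),round(a,1))
E
python3 - <<'E'
from h import *
im=read_camera("top");cv2.imwrite("pics/t4.png",im);tools(im);s=get_state();print(s["eef_pos"])
p=blob(im,"top",(225,235,300,365),(0,0,0),(180,120,110),.030);c,wh,a,_=rect(p);print("pry",len(p),c,wh,a,rot(TH).T@(c-TC))
legs([(.5327,-.1273,.15,np.radians(-30.5))])
E
```

```text
tr 210 [ 0.5114 -0.1139] [0.024 0.103] -30.7
cu 233 [ 0.559 -0.261] [0.026 0.105] -31.9
we 254 [ 0.3698 -0.3741] [0.028 0.106] -31.3
[0.53281448 0.02660884 0.14732133]
pry 359 [0.53003681 0.29650679] [0.026860566809773445, 0.21220706403255463] -8.278071 [0.00044718 0.11067392]
turn 1x wy=-0.004  shift 3x [+0.0260 -0.0009 -0.0442]  -> [ 0.5327 -0.1273  0.15   -0.5323]
```

Emit:
{"name": "carry_out", "arguments": {
  "moves": [
    [0, 0, 0, 0.026, 0, -0.044, -0.2],
    [0, 0, 0, 0.026, 0, -0.044, -0.2],
    [0, 0, 0, 0.025, 0, -0.044, -0.2],
    [0, 0, 0, 0, 0.04, 0, -0.2],
    [0, 0, 0, 0, 0.04, 0, -0.2],
    [0, 0, 0, 0, 0.03, 0, -0.2],
    [0, 0, 0, 0, 0.015, 0, -0.2],
    [0, 0, 0, 0, 0, 0, -0.2]
  ],
  "squeeze": 60
}}

```text
time: 14.78
eef_pos: [0.5313, -0.1189, 0.0212]
tcp_rot: [-0.682, 0.187, -0.185, 0.682]
contact_force: [0.1, 0.2, 0.6]
opening: 0.6
```

Emit:
{"name": "carry_out", "arguments": {
  "moves": [
    [0, 0, 0, 0, 0, 0, 0.3],
    [0, 0, 0, 0, 0, 0, 1],
    [0, 0, 0, 0, 0, 0, 1],
    [0, 0, 0, 0, 0, 0, 1],
    [0, 0, 0, 0, 0, 0, 1],
    [0, 0, 0, 0, -0.03, 0, 1],
    [0, 0, 0, 0, -0.05, 0, 1],
    [0, 0, 0, 0, 0, 0, 1]
  ]
}}

```text
time: 15.78
eef_pos: [0.5346, -0.1204, 0.1066]
tcp_rot: [0.683, -0.183, 0.189, -0.682]
contact_force: [1.2, 0.5, -1.5]
opening: 0.315
```

```bash
python3 - <<'E'
from h import *
legs([(*tray(-.0355,.035),.105,TH)])
E
```

```text
turn 3x wy=-0.130  shift 7x [-0.0142 +0.0002 +0.0481]  -> [ 0.4838  0.2267  0.105  -0.1414]
```

Emit:
{"name": "carry_out", "arguments": {
  "moves": [
    [0, -0.13, 0, 0, 0, 0, 1],
    [0, -0.13, 0, 0, 0, 0, 1],
    [0, -0.13, 0, 0, 0, 0, 1],
    [0, 0, 0, -0.0142, 0, 0.048, 1],
    [0, 0, 0, -0.0142, 0, 0.048, 1],
    [0, 0, 0, -0.0142, 0, 0.048, 1],
    [0, 0, 0, -0.0142, 0, 0.048, 1],
    [0, 0, 0, -0.0142, 0, 0.048, 1],
    [0, 0, 0, -0.0142, 0, 0.048, 1],
    [0, 0, 0, -0.0142, 0, 0.048, 1]
  ]
}}

```text
time: 17.02
eef_pos: [0.4795, 0.2288, 0.1004]
tcp_rot: [0.706, -0.051, 0.05, -0.705]
contact_force: [1.5, 0.2, -1.7]
opening: 0.313
```

Emit:
{"name": "carry_out", "arguments": {
  "moves": [
    [0, 0, 0, 0, 0, 0, 1],
    [0, 0, 0, 0, 0, 0, 1]
  ]
}}

```text
time: 17.27
eef_pos: [0.4801, 0.2272, 0.1007]
tcp_rot: [0.706, -0.051, 0.049, -0.705]
contact_force: [0.2, -1.0, -1.6]
opening: 0.309
```

```bash
python3 - <<'E'
from h import *
s=get_state();print(s["eef_pos"],s["opening"],np.degrees(yaw()),s["contact_force"]);legs([(*tray(-.0355,.035),.033,TH)])
im=read_camera("top");i2=read_camera("side");cv2.imwrite("pics/b5.png",np.hstack([cv2.resize(im[110:300,110:420],(400,245)),cv2.resize(i2[150:330,180:474],(400,245))]))
E
```

```text
[0.48012626 0.22715155 0.10071931] 0.3092823543037139 -8.133681699078899 [ 0.16124448 -0.9514911  -1.64336784]
turn 0x wy=-0.001  shift 2x [+0.0018 +0.0339 +0.0000]  -> [ 0.4838  0.2267  0.033  -0.1414]
```

View pics/b5.png

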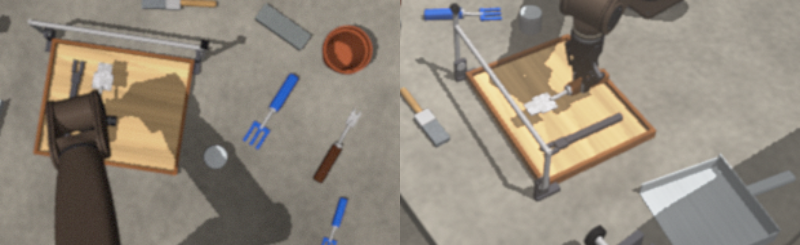

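Emit:
{"name": "carry_out", "arguments": {
  "moves": [
    [0, 0, 0, 0.003, 0.04, 0, 1],
    [0, 0, 0, 0, 0.017, 0, 1],
    [0, 0, 0, 0, 0.009, 0, 1],
    [0, 0, 0, 0, 0, 0, 1],
    [0, 0, 0, 0, 0, 0, 0.1],
    [0, 0, 0, 0, 0, 0, -0.2],
    [0, 0, 0, 0, 0, 0, -0.2],
    [0, 0, 0, 0, -0.05, 0, -0.2],
    [0, 0, 0, 0, -0.06, 0, -0.2],
    [0, 0, 0, 0, 0, 0, -0.2]
  ]
}}

```text
time: 18.62
eef_pos: [0.4879, 0.2281, 0.1524]
tcp_rot: [-0.704, 0.046, -0.055, 0.707]
contact_force: [-0.2, -0.3, 1.0]
opening: 0.599
```

```bash
python3 - <<'E'
from h import *
s=get_state();print(s["eef_pos"])
a=np.radians(-31.9);p=(.5378,-.2478)
legs([(*p,.14,a)])
E
```

```text
[0.48792853 0.22813596 0.15239171]
turn 3x wy=+0.138  shift 9x [+0.0326 +0.0014 -0.0420]  -> [ 0.5378 -0.2478  0.14   -0.5568]
```

Emit:
{"name": "carry_out", "arguments": {
  "moves": [
    [0, 0.138, 0, 0, 0, 0, -0.2],
    [0, 0.138, 0, 0, 0, 0, -0.2],
    [0, 0.138, 0, 0, 0, 0, -0.2],
    [0, 0, 0, 0.0325, 0, -0.042, -0.2],
    [0, 0, 0, 0.0325, 0, -0.042, -0.2],
    [0, 0, 0, 0.0325, 0, -0.042, -0.2],
    [0, 0, 0, 0.0325, 0, -0.042, -0.2],
    [0, 0, 0, 0.0325, 0, -0.042, -0.2],
    [0, 0, 0, 0.0325, 0, -0.042, -0.2],
    [0, 0, 0, 0.0325, 0, -0.042, -0.2]
  ]
}}

```text
time: 19.88
eef_pos: [0.5212, -0.1442, 0.1448]
tcp_rot: [-0.68, 0.195, -0.194, 0.68]
contact_force: [0.6, 1.1, -0.3]
opening: 0.596
```

Emit:
{"name": "carry_out", "arguments": {
  "moves": [
    [0, 0, 0, 0, 0, 0, -0.2],
    [0, 0, 0, 0, 0, 0, -0.2]
  ]
}}

```text
time: 20.12
eef_pos: [0.5211, -0.1422, 0.1448]
tcp_rot: [-0.68, 0.195, -0.194, 0.68]
contact_force: [-0.3, 0.5, 0.6]
opening: 0.601
```

```bash
python3 - <<'E'
from h import *
im=read_camera("top");cv2.imwrite("pics/t6.png",im);tools(im);s=get_state();print(s["eef_pos"])
for n,b,lo,hi,z in [("pry",(225,235,280,365),(0,0,0),(180,120,110),.030),("trh",(270,290,330,375),(3,125,40),(14,255,190),.038)]:
    p=blob(im,"top",b,lo,hi,z);c,wh,a,_=rect(p);print(n,len(p),c,wh,a,rot(TH).T@(c-TC))
legs([(.5378,-.2478,.021,np.radians(-31.9))])
cv2.imwrite("pics/b6.png",cv2.resize(im[110:300,110:420],(800,490)))
E
```

```text
cu 119 [ 0.5681 -0.2666] [0.026 0.081] -32.7
we 256 [ 0.369  -0.3736] [0.028 0.105] -30.6
[ 0.52116571 -0.14163511  0.14499264]
pry 364 [0.52997559 0.2983112 ] [0.027418537065386772, 0.21258266270160675] -9.434191 [0.00013233 0.11245171]
trh 240 [0.46390757 0.22679608] [0.027750901877880096, 0.10285770893096924] -10.304796 [-0.05520001  0.03234097]
turn 0x wy=+0.001  shift 3x [+0.0234 +0.0413 -0.0271]  -> [ 0.5378 -0.2478  0.021  -0.5568]
```

View pics/b6.png

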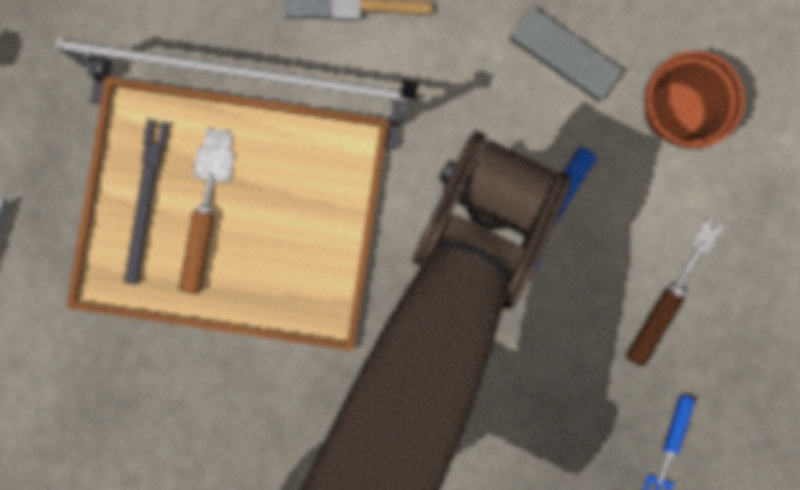

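The pry bar and trowel lie side by side and parallel to the tray, with claw and blade towards the hinge, at (150,200) and (205,210). The cultivator at (575,180) has not moved.

Emit:
{"name": "carry_out", "arguments": {
  "moves": [
    [0, 0, 0, 0.035, 0, -0.0405, -0.2],
    [0, 0, 0, 0.035, 0, -0.0405, -0.2],
    [0, 0, 0, 0, 0, 0, -0.2],
    [0, 0, 0, 0, 0.05, 0, -0.2],
    [0, 0, 0, 0, 0.045, 0, -0.2],
    [0, 0, 0, 0, 0.0285, 0, -0.2],
    [0, 0, 0, 0, 0, 0, -0.2]
  ]
}}

```text
time: 21.05
eef_pos: [0.5364, -0.2449, 0.0195]
tcp_rot: [-0.679, 0.196, -0.191, 0.681]
contact_force: [-0.8, 0.0, -0.0]
opening: 0.601
```

Emit:
{"name": "carry_out", "arguments": {
  "moves": [
    [0, 0, 0, 0, 0, 0, 0.3],
    [0, 0, 0, 0, 0, 0, 1],
    [0, 0, 0, 0, 0, 0, 1],
    [0, 0, 0, 0, 0, 0, 1],
    [0, 0, 0, 0, 0, 0, 1]
  ]
}}

```text
time: 21.68
eef_pos: [0.5398, -0.2489, 0.0246]
tcp_rot: [0.68, -0.193, 0.195, -0.68]
contact_force: [0.2, 2.6, 6.7]
opening: 0.313
```

Emit:
{"name": "carry_out", "arguments": {
  "moves": [
    [0, 0, 0, 0, -0.04, 0, 1],
    [0, 0, 0, 0, -0.06, 0, 1],
    [0, 0, 0, 0, 0, 0, 1]
  ]
}}

```text
time: 22.05
eef_pos: [0.5417, -0.251, 0.1289]
tcp_rot: [0.681, -0.19, 0.199, -0.678]
contact_force: [0.0, 0.2, -2.1]
opening: 0.313
```

```bash
python3 - <<'E'
from h import *
print(np.degrees(yaw()),get_state()['qpos'].round(3))
legs([(.49,-.09,.17,yaw()),(*tray(-.03,-.115),.12,TH-np.pi)])
E
```

```text
-31.90745905012285 [-0.604  0.239  1.871 -0.     1.019 -1.617]
turn 0x wy=-0.000  shift 4x [-0.0323 -0.0103 +0.0273]  -> [ 0.49   -0.09    0.17   -0.5569]
turn 16x wy=+0.170  shift 4x [+0.0113 +0.0125 -0.0407]  -> [ 0.4681  0.0774  0.12   -3.283 ]
```

Emit:
{"name": "carry_out", "arguments": {
  "moves": [
    [0, 0, 0, -0.032, -0.02, 0.027, 1],
    [0, 0, 0, -0.032, -0.02, 0.027, 1],
    [0, 0, 0, -0.032, 0, 0.027, 1],
    [0, 0, 0, -0.032, 0, 0.027, 1],
    [0, 0, 0, 0, 0, 0, 1],
    [0, 0.17, 0, 0, 0, 0, 1],
    [0, 0.17, 0, 0, 0, 0, 1],
    [0, 0.17, 0, 0, 0, 0, 1],
    [0, 0.17, 0, 0, 0, 0, 1],
    [0, 0.17, 0, 0, 0, 0, 1]
  ]
}}

```text
time: 23.3
eef_pos: [0.4866, -0.0901, 0.1615]
tcp_rot: [0.538, -0.459, 0.459, -0.537]
contact_force: [-0.2, -0.6, -2.2]
opening: 0.315
```

Emit:
{"name": "carry_out", "arguments": {
  "moves": [
    [0, 0.17, 0, 0, 0, 0, 1],
    [0, 0.17, 0, 0, 0, 0, 1],
    [0, 0.17, 0, 0, 0, 0, 1],
    [0, 0.17, 0, 0, 0, 0, 1],
    [0, 0.17, 0, 0, 0, 0, 1],
    [0, 0.17, 0, 0, 0, 0, 1],
    [0, 0.17, 0, 0, 0, 0, 1],
    [0, 0.17, 0, 0, 0, 0, 1],
    [0, 0.17, 0, 0, 0, 0, 1],
    [0, 0.17, 0, 0, 0, 0, 1]
  ]
}}

```text
time: 24.55
eef_pos: [0.4866, -0.0901, 0.1615]
tcp_rot: [-0.011, 0.707, -0.707, 0.009]
contact_force: [-1.2, 0.4, -1.9]
opening: 0.316
```

Emit:
{"name": "carry_out", "arguments": {
  "moves": [
    [0, 0.17, 0, 0, 0, 0, 1],
    [0, 0, 0, 0, 0, 0, 1]
  ]
}}

```text
time: 24.8
eef_pos: [0.4866, -0.0899, 0.1616]
tcp_rot: [0.047, 0.706, -0.706, -0.048]
contact_force: [1.0, -0.3, -1.5]
opening: 0.313
```

```bash
python3 - <<'E'
from h import *
s=get_state();print(s["eef_pos"],np.degrees(yaw()),s["opening"],s["contact_force"],s["qpos"].round(2))
legs([(*tray(-.03,-.115),.11,TH-np.pi)],start=[*s["eef_pos"],yaw()-(2*np.pi if yaw()>0 else 0)])
E
```

```text
[ 0.48660144 -0.08993503  0.16164231] 172.31710037367267 0.312733892724076 [ 0.99065433 -0.34606286 -1.54674606] [-0.39 -0.02  2.09 -0.    1.07  1.32]
turn 1x wy=+0.007  shift 4x [+0.0105 +0.0129 -0.0408]  -> [ 0.4681  0.0774  0.11   -3.283 ]
```

Emit:
{"name": "carry_out", "arguments": {
  "moves": [
    [0, 0.007, 0, 0, 0, 0, 1],
    [0, 0, 0, 0.0105, 0.013, -0.041, 1],
    [0, 0, 0, 0.0105, 0.013, -0.041, 1],
    [0, 0, 0, 0.0105, 0.013, -0.041, 1],
    [0, 0, 0, 0.0105, 0.013, -0.041, 1],
    [0, 0, 0, 0, 0, 0, 1],
    [0, 0, 0, 0, 0, 0, 1]
  ]
}}

```text
time: 25.68
eef_pos: [0.4689, 0.0789, 0.1107]
tcp_rot: [-0.05, -0.705, 0.706, 0.05]
contact_force: [0.3, -0.5, -2.0]
opening: 0.312
```

```bash
python3 - <<'E'
from h import *
s=get_state();print(s["eef_pos"],np.degrees(yaw()),s["opening"],s["contact_force"])
legs([(*tray(-.03,-.115),.032,TH-np.pi)],start=[*s["eef_pos"],yaw()-(2*np.pi if yaw()>0 else 0)])
im=read_camera("top");i2=read_camera("side");tools(im);cv2.imwrite("pics/b7.png",np.hstack([cv2.resize(im[110:300,110:420],(400,245)),cv2.resize(i2[150:330,180:474],(400,245))]))
E
```

```text
[0.46887805 0.07886391 0.11068503] 171.9356465006372 0.3116457956922833 [ 0.34514451 -0.51753376 -2.03210983]
turn 0x wy=+0.001  shift 2x [+0.0003 +0.0393 +0.0008]  -> [ 0.4681  0.0774  0.032  -3.283 ]
we 254 [ 0.3689 -0.3737] [0.028 0.105] -31.9
```

View pics/b7.png

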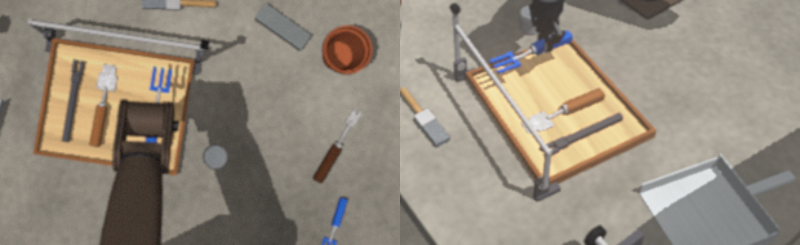

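Emit:
{"name": "carry_out", "arguments": {
  "moves": [
    [0, 0, 0, 0.001, 0.045, 0.001, 1],
    [0, 0, 0, 0, 0.022, 0, 1],
    [0, 0, 0, 0, 0.009, 0, 1],
    [0, 0, 0, 0, 0, 0, 1],
    [0, 0, 0, 0, 0, 0, 0.1],
    [0, 0, 0, 0, 0, 0, -0.2],
    [0, 0, 0, 0, 0, 0, -0.2],
    [0, 0, 0, 0, -0.06, 0, -0.2],
    [0, 0, 0, 0, -0.06, 0, -0.2],
    [0, 0, 0, 0, 0, 0, -0.2]
  ]
}}

```text
time: 27.02
eef_pos: [0.4714, 0.0781, 0.1605]
tcp_rot: [0.055, 0.705, -0.705, -0.046]
contact_force: [0.5, 0.3, -0.2]
opening: 0.598
```

```bash
python3 - <<'E'
from h import *
s=get_state();a=np.radians(-31.3-180)
print(s["eef_pos"]);legs([(.47,-.17,.15,a),(.3906,-.3871,.14,a)],start=[*s["eef_pos"],yaw()-(2*np.pi if yaw()>0 else 0)])
E
```

```text
[0.47144188 0.07807185 0.16054853]
turn 3x wy=+0.135  shift 5x [-0.0255 +0.0021 +0.0425]  -> [ 0.47   -0.17    0.15   -3.6879]
turn 0x wy=-0.000  shift 5x [-0.0090 +0.0020 +0.0454]  -> [ 0.3906 -0.3871  0.14   -3.6879]
```

Emit:
{"name": "carry_out", "arguments": {
  "moves": [
    [0, 0.135, 0, 0, 0, 0, -0.2],
    [0, 0.135, 0, 0, 0, 0, -0.2],
    [0, 0.135, 0, 0, 0, 0, -0.2],
    [0, 0, 0, -0.0255, 0.002, 0.0425, -0.2],
    [0, 0, 0, -0.0255, 0.002, 0.0425, -0.2],
    [0, 0, 0, -0.0255, 0.002, 0.0425, -0.2],
    [0, 0, 0, -0.0255, 0.002, 0.0425, -0.2],
    [0, 0, 0, -0.0255, 0.002, 0.0425, -0.2],
    [0, 0, 0, 0, 0, 0, -0.2]
  ]
}}

```text
time: 28.15
eef_pos: [0.4651, -0.1721, 0.1433]
tcp_rot: [0.192, 0.68, -0.68, -0.193]
contact_force: [0.4, 0.5, -0.6]
opening: 0.596
```

Emit:
{"name": "carry_out", "arguments": {
  "moves": [
    [0, 0, 0, -0.009, 0.002, 0.0455, -0.2],
    [0, 0, 0, -0.009, 0.002, 0.0455, -0.2],
    [0, 0, 0, -0.009, 0.002, 0.0455, -0.2],
    [0, 0, 0, 0, 0, 0, -0.2],
    [0, 0, 0, 0, 0, 0, -0.2]
  ]
}}

```text
time: 28.78
eef_pos: [0.4176, -0.2989, 0.1376]
tcp_rot: [0.19, 0.681, -0.68, -0.192]
contact_force: [0.4, -0.1, -0.1]
opening: 0.601
```

```bash
python3 - <<'E'
from h import *
im=read_camera("top");cv2.imwrite("pics/t8.png",im);tools(im);s=get_state();print(s["eef_pos"])
for n,b,lo,hi,z in [("pry",(225,235,280,365),(0,0,0),(180,120,110),.030),("trh",(270,290,330,375),(3,125,40),(14,255,190),.038),("cuh",(330,270,410,395),(105,120,40),(125,255,255),.038)]:
    p=blob(im,"top",b,lo,hi,z);c,wh,a,_=rect(p);print(n,len(p),c,wh,a,rot(TH).T@(c-TC))
a=np.radians(-31.3-180)
legs([(.3906,-.3871,.021,a)],start=[*s["eef_pos"],yaw()-(2*np.pi if yaw()>0 else 0)])
cv2.imwrite("pics/b8.png",cv2.resize(im[110:300,110:420],(800,490)))
E
```

```text
we 1593 [ 0.3771 -0.38  ] [0.157 0.18 ] -0.2
[ 0.41783204 -0.29861948  0.13776485]
pry 365 [0.52979356 0.29663581] [0.02797890454530716, 0.21270963549613953] -8.340609 [0.00018818 0.11076737]
trh 238 [0.46394873 0.22751334] [0.02713308297097683, 0.1028505340218544] -9.674832 [-0.05526032  0.03305688]
cuh 216 [0.44571543 0.07855463] [0.023806128650903702, 0.10178612172603607] -8.802781 [-0.05232326 -0.11698486]
turn 0x wy=+0.000  shift 3x [-0.0076 +0.0389 +0.0299]  -> [ 0.3906 -0.3871  0.021  -3.6879]
```

View pics/b8.png

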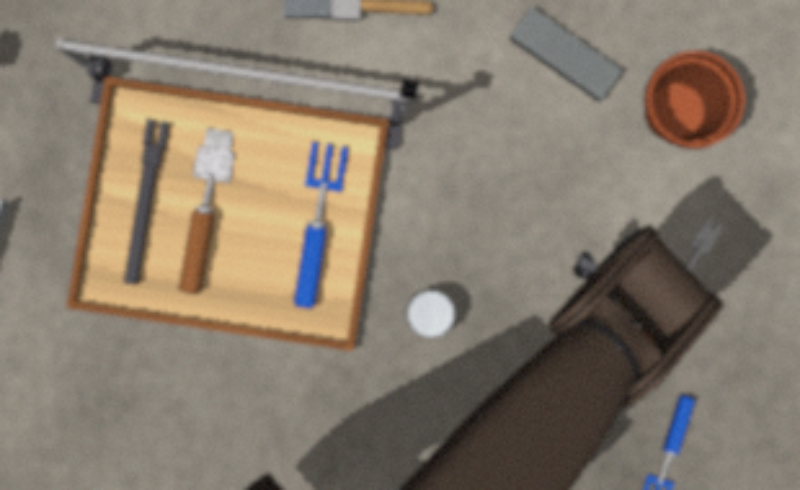

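The pry bar, trowel and cultivator lie parallel in the tray at (150,200), (205,210) and (320,225). The weeder, with its fork visible at (705,235), is where it was.

Emit:
{"name": "carry_out", "arguments": {
  "moves": [
    [0, 0, 0, -0.0115, 0, 0.045, -0.2],
    [0, 0, 0, -0.0115, 0, 0.045, -0.2],
    [0, 0, 0, 0, 0, 0, -0.2],
    [0, 0, 0, 0, 0.05, 0, -0.2],
    [0, 0, 0, 0, 0.04, 0, -0.2],
    [0, 0, 0, 0, 0.026, 0, -0.2],
    [0, 0, 0, 0, 0, 0, -0.2],
    [0, 0, 0, 0, 0, 0, -0.2]
  ]
}}

```text
time: 29.82
eef_pos: [0.3916, -0.3886, 0.0236]
tcp_rot: [-0.191, -0.681, 0.681, 0.19]
contact_force: [0.9, 0.3, 0.3]
opening: 0.601
```

Emit:
{"name": "carry_out", "arguments": {
  "moves": [
    [0, 0, 0, 0, 0, 0, 0.3],
    [0, 0, 0, 0, 0, 0, 1],
    [0, 0, 0, 0, 0, 0, 1],
    [0, 0, 0, 0, 0, 0, 1],
    [0, 0, 0, 0, 0, 0, 1]
  ]
}}

```text
time: 30.45
eef_pos: [0.3916, -0.3901, 0.0245]
tcp_rot: [-0.192, -0.68, 0.681, 0.19]
contact_force: [0.5, 1.4, 6.6]
opening: 0.315
```

Emit:
{"name": "carry_out", "arguments": {
  "moves": [
    [0, 0, 0, 0, -0.04, 0, 1],
    [0, 0, 0, 0, -0.06, 0, 1],
    [0, 0, 0, 0, -0.03, 0, 1],
    [0, 0, 0, 0, 0, 0, 1]
  ]
}}

```text
time: 30.95
eef_pos: [0.3916, -0.3906, 0.1556]
tcp_rot: [-0.193, -0.679, 0.682, 0.189]
contact_force: [0.1, -0.7, -1.7]
opening: 0.315
```

```bash
python3 - <<'E'
from h import *
s=get_state();a=np.radians(-31.3-180)
print(s["eef_pos"],s["contact_force"]);legs([(.47,-.12,.16,a),(*tray(-.03,-.040),.12,TH-np.pi)],start=[*s["eef_pos"],yaw()-(2*np.pi if yaw()>0 else 0)])
E
```

```text
[ 0.39157377 -0.39057199  0.15560185] [ 0.11141354 -0.68109262 -1.6520969 ]
turn 0x wy=-0.001  shift 6x [+0.0123 -0.0007 -0.0453]  -> [ 0.47   -0.12    0.16   -3.6879]
turn 3x wy=-0.135  shift 5x [+0.0059 +0.0080 -0.0540]  -> [ 0.4787  0.1516  0.12   -3.283 ]
```

Emit:
{"name": "carry_out", "arguments": {
  "moves": [
    [0, 0, 0, 0.0123, 0, -0.045, 1],
    [0, 0, 0, 0.0123, 0, -0.045, 1],
    [0, 0, 0, 0.0123, 0, -0.045, 1],
    [0, 0, 0, 0.0123, 0, -0.045, 1],
    [0, 0, 0, 0.0123, 0, -0.045, 1],
    [0, 0, 0, 0.0123, 0, -0.045, 1],
    [0, -0.135, 0, 0, 0, 0, 1],
    [0, -0.135, 0, 0, 0, 0, 1],
    [0, -0.135, 0, 0, 0, 0, 1],
    [0, 0, 0, 0, 0, 0, 1]
  ]
}}

```text
time: 32.2
eef_pos: [0.4666, -0.1194, 0.15]
tcp_rot: [0.049, 0.706, -0.705, -0.052]
contact_force: [-0.5, -1.1, -1.5]
opening: 0.315
```

Emit:
{"name": "carry_out", "arguments": {
  "moves": [
    [0, 0, 0, 0.006, 0.007, -0.054, 1],
    [0, 0, 0, 0.006, 0.007, -0.054, 1],
    [0, 0, 0, 0.006, 0.007, -0.054, 1],
    [0, 0, 0, 0.006, 0.007, -0.054, 1],
    [0, 0, 0, 0, 0, 0, 1],
    [0, 0, 0, 0, 0, 0, 1]
  ]
}}

```text
time: 32.95
eef_pos: [0.4743, 0.097, 0.1236]
tcp_rot: [-0.05, -0.705, 0.706, 0.051]
contact_force: [0.4, -0.5, -1.2]
opening: 0.316
```

```bash
python3 - <<'E'
from h import *
s=get_state()
print(s["eef_pos"],s["contact_force"],s["opening"]);legs([(*tray(-.0276,-.040),.035,TH-np.pi)],start=[*s["eef_pos"],yaw()-(2*np.pi if yaw()>0 else 0)])
E
```

```text
[0.47430151 0.0969912  0.12357579] [ 0.43019722 -0.54921935 -1.18441262] 0.3157656529449016
turn 0x wy=-0.001  shift 2x [+0.0005 +0.0443 -0.0274]  -> [ 0.481   0.1513  0.035  -3.283 ]
```

Emit:
{"name": "carry_out", "arguments": {
  "moves": [
    [0, 0, 0, 0.001, 0, -0.03, 1],
    [0, 0, 0, 0, 0, -0.025, 1],
    [0, 0, 0, 0, 0, 0, 1],
    [0, 0, 0, 0, 0.03, 0, 1],
    [0, 0, 0, 0, 0.02, 0, 1],
    [0, 0, 0, 0, 0, 0, 1]
  ]
}}

```text
time: 33.7
eef_pos: [0.4802, 0.15, 0.0727]
tcp_rot: [-0.05, -0.705, 0.706, 0.053]
contact_force: [-0.3, -0.5, -1.3]
opening: 0.314
```

```bash
python3 - <<'E'
from h import *
s=get_state()
print(s["eef_pos"],s["contact_force"],s["opening"]);legs([(*tray(-.0276,-.040),.035,TH-np.pi)],start=[*s["eef_pos"],yaw()-(2*np.pi if yaw()>0 else 0)])
im=read_camera("top");i2=read_camera("side");cv2.imwrite("pics/b9.png",np.hstack([cv2.resize(im[110:300,110:420],(400,245)),cv2.resize(i2[150:330,180:474],(400,245))]))
E
```

```text
[0.4802428  0.1499528  0.07270344] [-0.34067356 -0.50842814 -1.30016818] 0.31352622742261577
turn 1x wy=-0.003  shift 1x [-0.0006 +0.0377 -0.0014]  -> [ 0.481   0.1513  0.035  -3.283 ]
```

View pics/b9.png

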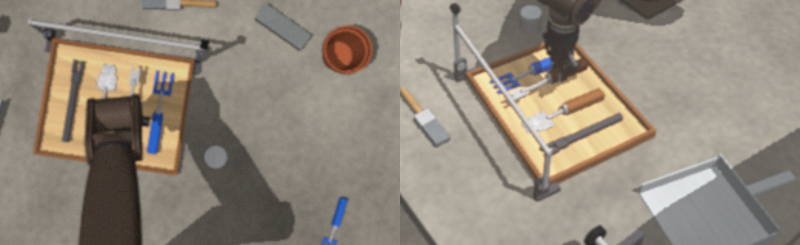

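The weeder hangs straight between the trowel and cultivator with its fork towards the hinge, so I'm lowering it.

Emit:
{"name": "carry_out", "arguments": {
  "moves": [
    [0, 0, 0, 0, 0.022, -0.001, 1],
    [0, 0, 0, 0, 0.014, 0, 1],
    [0, 0, 0, 0, 0, 0, 1],
    [0, 0, 0, 0, 0, 0, 0.1],
    [0, 0, 0, 0, 0, 0, -0.2],
    [0, 0, 0, 0, 0, 0, -0.2],
    [0, 0, 0, 0, -0.06, 0, -0.2],
    [0, 0, 0, 0, -0.06, 0, -0.2],
    [0, 0, 0, 0, -0.04, 0, -0.2],
    [0, 0, 0, 0, 0, 0, -0.2]
  ]
}}

```text
time: 35.05
eef_pos: [0.4844, 0.1531, 0.2036]
tcp_rot: [0.054, 0.706, -0.705, -0.047]
contact_force: [0.2, 1.1, -0.4]
opening: 0.599
```

```bash
python3 - <<'E'
from h import *
s=get_state();y=yaw()-(2*np.pi if yaw()>0 else 0);print(s["eef_pos"],s["opening"])
legs([(.46,-.06,.21,y),(.46,-.06,.29,TH),(.655,-.046,.29,TH)],start=[*s["eef_pos"],y])
E
```

```text
[0.48442892 0.15310352 0.20356382] 0.5994428273877748
turn 0x wy=-0.000  shift 4x [-0.0015 -0.0016 +0.0536]  -> [ 0.46   -0.06    0.21   -3.2836]
turn 18x wy=-0.175  shift 2x [+0.0000 -0.0400 +0.0000]  -> [ 0.46   -0.06    0.29   -0.1414]
turn 0x wy=-0.000  shift 4x [+0.0478 -0.0000 +0.0103]  -> [ 0.655  -0.046   0.29   -0.1414]
```

Emit:
{"name": "carry_out", "arguments": {
  "moves": [
    [0, 0, 0, 0, -0.03, 0.05, -0.2],
    [0, 0, 0, -0.03, -0.03, 0.05, -0.2],
    [0, 0, 0, -0.03, -0.03, 0.05, -0.2],
    [0, 0, 0, -0.03, 0, 0.045, -0.2],
    [0, 0, 0, -0.03, 0, 0, -0.2],
    [0, 0, 0, -0.025, 0, 0, -0.2],
    [0, 0, 0, 0, 0, 0, -0.2],
    [0, 0, 0, 0, 0, 0, -0.2]
  ]
}}

```text
time: 36.05
eef_pos: [0.5947, -0.0554, 0.2844]
tcp_rot: [0.049, 0.705, -0.705, -0.051]
contact_force: [-0.5, -0.2, 0.1]
opening: 0.601
```

```bash
cat > chk.py <<'E'
from h import *
import sys
im=read_camera("top");s=get_state();y=yaw()-(2*np.pi if yaw()>0 else 0);print(s["eef_pos"],np.degrees(y),s["opening"],s["time"])
for n,b,lo,hi,z in [("pry",(225,235,280,365),(0,0,0),(180,120,110),.030),("trh",(270,290,330,375),(3,125,40),(14,255,190),.038),("weh",(318,280,362,385),(0,110,0),(14,255,140),.038),("cuh",(350,290,410,395),(105,120,40),(125,255,255),.038)]:
    p=blob(im,"top",b,lo,hi,z);c,wh,a,_=rect(p);print(n,len(p),c,wh,a,rot(TH).T@(c-TC))
legs([(.6545,-.046,.226,TH-np.pi)],start=[*s["eef_pos"],y])
cv2.imwrite(sys.argv[1],cv2.resize(im[110:300,110:420],(800,490)))
E
python3 chk.py pics/b10.png
```

```text
[ 0.59466352 -0.05535155  0.28484394] -188.12299073533944 0.6031858489285228 36.1
pry 357 [0.52974564 0.29626825] [0.027416471391916275, 0.2127145677804947] -8.278076 [0.00019252 0.11039674]
trh 236 [0.46421134 0.22727108] [0.02662346139550209, 0.10228726267814636] -8.515531 [-0.05496619  0.03285404]
weh 216 [0.45244759 0.15291908] [0.02715093456208706, 0.10063150525093079] -6.287154 [-0.0561363  -0.04241372]
cuh 192 [0.4466531  0.07755301] [0.025498783215880394, 0.10394594073295593] -8.80278 [-0.05125381 -0.11784437]
turn 0x wy=-0.000  shift 2x [-0.0290 +0.0294 -0.0088]  -> [ 0.6545 -0.046   0.226  -3.283 ]
```

View pics/b10.png

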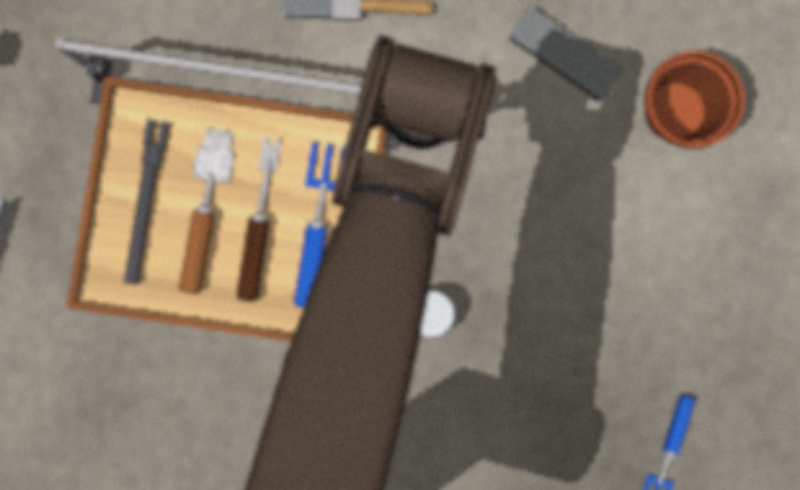

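All four lie parallel at mid-tray, measured within a few mm and about 2° of target. Next is the knob.

Emit:
{"name": "carry_out", "arguments": {
  "moves": [
    [0, 0, 0, -0.03, 0, -0.009, -0.2],
    [0, 0, 0, -0.028, 0, -0.009, -0.2],
    [0, 0, 0, 0, 0, 0, -0.2],
    [0, 0, 0, 0, 0.03, 0, -0.2],
    [0, 0, 0, 0, 0.028, 0, -0.2],
    [0, 0, 0, 0, 0, 0, -0.2],
    [0, 0, 0, 0, 0, 0, 0.3],
    [0, 0, 0, 0, 0, 0, 1],
    [0, 0, 0, 0, 0, 0, 1],
    [0, 0, 0, 0, 0, 0, 1]
  ],
  "squeeze": 40
}}

```text
time: 37.35
eef_pos: [0.6562, -0.0463, 0.2302]
tcp_rot: [-0.051, -0.705, 0.705, 0.049]
contact_force: [-2.3, 0.7, 5.9]
opening: 0.223
```

Emit:
{"name": "carry_out", "arguments": {
  "moves": [
    [0, 0, 0, 0.011, 0, 0, 1],
    [0, 0, 0, 0.011, 0, 0, 1],
    [0, 0, 0, 0.011, 0.001, 0, 1],
    [0, 0, 0, 0.011, 0.0018, 0, 1],
    [0, 0, 0, 0.0109, 0.0025, 0, 1],
    [0, 0, 0, 0.0107, 0.003, 0, 1],
    [0, 0, 0, 0.0105, 0.0038, 0, 1],
    [0, 0, 0, 0.0102, 0.0045, 0, 1]
  ]
}}

```text
time: 38.35
eef_pos: [0.5692, -0.0337, 0.2103]
tcp_rot: [0.05, 0.705, -0.705, -0.05]
contact_force: [5.5, 0.7, 1.5]
opening: 0.226
```

```bash
cat > arc.py <<'E'
from h import *
s=get_state();p=s["eef_pos"];t=rot(TH).T@(p[:2]-TC);r=np.array([.165-t[0],p[2]-.05]);a=np.arctan2(r[1],r[0]);print(t,p[2],"r",np.linalg.norm(r),"a",a,s["contact_force"],s["opening"])
aa=np.linspace(a,0,int(np.ceil(a/.063))+1);q=np.c_[.175*np.cos(aa),.175*np.sin(aa)];q[0]=r
d=np.diff(q,axis=0);print([[round(x,4),round(-y,4)] for x,y in d])
E
python3 arc.py
```

```text
[ 0.08579107 -0.21068546] 0.21026170505821654 r 0.17876763777884278 a 1.1117613964319573 [5.46026833 0.67232211 1.52080349] 0.22560354927210774
[[np.float64(0.0079), np.float64(0.0085)], [np.float64(0.0092), np.float64(0.0057)], [np.float64(0.0088), np.float64(0.0062)], [np.float64(0.0084), np.float64(0.0068)], [np.float64(0.008), np.float64(0.0073)], [np.float64(0.0075), np.float64(0.0077)], [np.float64(0.007), np.float64(0.0082)], [np.float64(0.0065), np.float64(0.0086)], [np.float64(0.006), np.float64(0.009)], [np.float64(0.0054), np.float64(0.0094)], [np.float64(0.0048), np.float64(0.0097)], [np.float64(0.0042), np.float64(0.0099)], [np.float64(0.0036), np.float64(0.0102)], [np.float64(0.003), np.float64(0.0104)], [np.float64(0.0023), np.float64(0.0106)], [np.float64(0.0017), np.float64(0.0107)], [np.float64(0.001), np.float64(0.0108)], [np.float64(0.0003), np.float64(0.0108)]]
```

Emit:
{"name": "carry_out", "arguments": {
  "moves": [
    [0, 0, 0, 0.009, 0.0055, 0, 1],
    [0, 0, 0, 0.009, 0.0057, 0, 1],
    [0, 0, 0, 0.0088, 0.0062, 0, 1],
    [0, 0, 0, 0.0084, 0.0068, 0, 1],
    [0, 0, 0, 0.008, 0.0073, 0, 1],
    [0, 0, 0, 0.0075, 0.0077, 0, 1],
    [0, 0, 0, 0.007, 0.0082, 0, 1],
    [0, 0, 0, 0.0065, 0.0086, 0, 1],
    [0, 0, 0, 0.006, 0.009, 0, 1]
  ]
}}

```text
time: 39.48
eef_pos: [0.499, -0.0235, 0.1452]
tcp_rot: [0.049, 0.706, -0.705, -0.052]
contact_force: [1.0, 2.7, 4.7]
opening: 0.223
```

Emit:
{"name": "carry_out", "arguments": {
  "moves": [
    [0, 0, 0, 0.0054, 0.0094, 0, 1],
    [0, 0, 0, 0.0048, 0.0097, 0, 1],
    [0, 0, 0, 0.0042, 0.01, 0, 1],
    [0, 0, 0, 0.0036, 0.0102, 0, 1],
    [0, 0, 0, 0.003, 0.0104, 0, 1],
    [0, 0, 0, 0.0023, 0.0106, 0, 1],
    [0, 0, 0, 0, 0, 0, 1]
  ]
}}

```text
time: 40.35
eef_pos: [0.4754, -0.0201, 0.0834]
tcp_rot: [0.048, 0.706, -0.705, -0.052]
contact_force: [-1.2, 3.1, -3.2]
opening: 0.224
```

```bash
python3 arc.py
```

```text
[-0.00904292 -0.21048344] 0.08341582054112102 r 0.17722176934774864 a 0.18968922264794066 [-1.15079978  3.10167736 -3.24474827] 0.2243616099881089
[[np.float64(-0.0008), np.float64(0.0086)], [np.float64(0.001), np.float64(0.0082)], [np.float64(0.0006), np.float64(0.0083)], [np.float64(0.0002), np.float64(0.0083)]]
```

Emit:
{"name": "carry_out", "arguments": {
  "moves": [
    [0, 0, 0, 0.0008, 0.009, 0, 1],
    [0, 0, 0, 0.0004, 0.009, 0, 1],
    [0, 0, 0, 0, 0.009, 0, 1],
    [0, 0, 0, 0, 0.004, 0, 1],
    [0, 0, 0, 0, 0.002, 0, 1],
    [0, 0, 0, 0, 0, 0, 1]
  ]
}}

```text
time: 41.1
eef_pos: [0.4733, -0.0198, 0.0536]
tcp_rot: [0.046, 0.706, -0.705, -0.054]
contact_force: [-15.2, 5.2, 19.7]
opening: 0.225
```

Emit:
{"name": "carry_out", "arguments": {
  "moves": [
    [0, 0, 0, 0, -0.001, 0, 0.3],
    [0, 0, 0, 0, 0, 0, -0.2],
    [0, 0, 0, 0, 0, 0, -0.2],
    [0, 0, 0, 0, 0, 0, -0.2],
    [0, 0, 0, 0, -0.03, 0, -0.2],
    [0, 0, 0, 0, -0.06, 0, -0.2],
    [0, 0, 0, 0, -0.06, 0, -0.2],
    [0, 0, 0, 0, 0, 0.06, -0.2],
    [0, 0, 0, 0, 0, 0.06, -0.2],
    [0, 0, 0, 0, 0, 0.06, -0.2]
  ]
}}

```text
time: 42.35
eef_pos: [0.4506, -0.2003, 0.2042]
tcp_rot: [-0.05, -0.705, 0.706, 0.05]
contact_force: [0.3, 0.3, -0.2]
opening: 0.599
```

Emit:
{"name": "carry_out", "arguments": {
  "moves": [
    [0, 0, 0, 0, 0, 0.06, -0.2],
    [0, 0, 0, 0, 0, 0.06, -0.2],
    [0, 0, 0, 0, 0, 0.05, -0.2],
    [0, 0, 0, 0, 0, 0, -0.2],
    [0, 0, 0, 0, 0, 0, -0.2]
  ]
}}

```text
time: 42.98
eef_pos: [0.4266, -0.3665, 0.2032]
tcp_rot: [0.05, 0.706, -0.705, -0.051]
contact_force: [-0.2, 0.3, -0.8]
opening: 0.599
```

```bash
python3 chk.py pics/b11.png; python3 - <<'E'
from h import *
a=cv2.imread("pics/b11.png");i2=read_camera("side");im=read_camera("top")
p=blob(im,"top",(395,295,425,335),(0,0,0),(180,255,45),.06);print("knob",p.mean(0) if p is not None else None)
cv2.imwrite("pics/b12.png",np.vstack([cv2.resize(im[100:310,100:420],(457,300)),cv2.resize(i2[100:330,130:480],(457,300))]))
E
```

```text
[ 0.42678832 -0.36596668  0.20331322] -188.11056376579288 0.6013723434878818 43.025
pry 237 [0.49802715 0.30106044] [0.018822744488716125, 0.1485230177640915] -7.958464 [-0.03188476  0.11067194]
trh 233 [0.46360213 0.22726044] [0.02645483985543251, 0.10343122482299805] -9.613752 [-0.05556783  0.03275767]
weh 214 [0.45483303 0.15368935] [0.0262261014431715, 0.10120998322963715] -7.3522553 [-0.05388319 -0.04131503]
cuh 215 [0.44571537 0.07855464] [0.02380613051354885, 0.10178613662719727] -8.802781 [-0.05232332 -0.11698486]
turn 0x wy=-0.000  shift 8x [-0.0225 -0.0028 -0.0436]  -> [ 0.6545 -0.046   0.226  -3.283 ]
knob [ 0.47507077 -0.02103462]
```

View pics/b12.png

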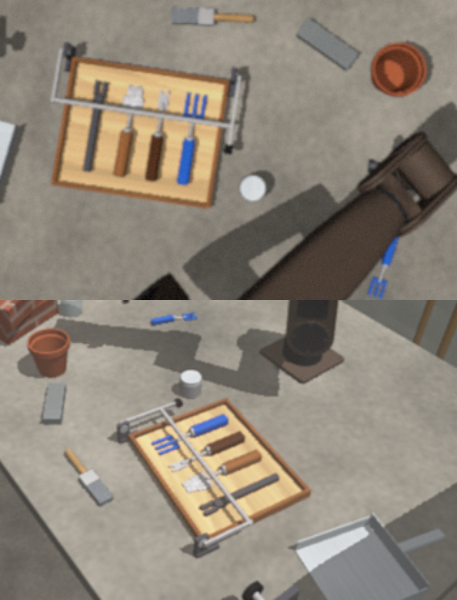

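Both views show the crossbar lying over all four tools, with their working ends at the hinge. The knob is at (0.475, -0.021), its starting place, and the arm is clear.

```bash
python3 -c "
from plant import *
print(sign_off())"
```

```text
the job is handed in; nothing more can be done
None
```

The job is done and handed in after about 43 s of robot time. I raised the keeper fully, straightened the pry bar, and brought the trowel, the larger cultivator and the weeder from the slab into the tray. There was no dibber. I then led the keeper back down onto its stop.

**Tools:** They lie about 75–78 mm apart across the tray, midway along its length to within about 4 mm. All have their working ends towards the hinge. The measured angles were within about 1.5° of the tray's direction, which is as fine as the camera can show.

**Keeper:** I felt it reach the stop with about 20 N upward at the knob. In the last picture the knob is within 2 mm of its starting place, and the bar lies over all four tools.

**Other things:** The pot, tin, stone, brush, dustpan and small blue fork showed no change by eye in the last pictures. I did not measure them, and the jar was hardly in those views. I saw no knock to any tool and no slackening of the grip.

**Disagreement:** With the bar down, the last pry-bar measurement caught only the part in front of the bar (0.149 m). Its position along the tray therefore comes from the check just before closing, when it was within 1 mm of mid-tray.

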